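# Find the heavy side of a handwheel and hold it down

## Task

The handwheel on the balancing stand has a heavy spot hidden somewhere inside the disc. Take its crank handle, turn the wheel right round at least once to feel by the effort where the heavy spot is, then turn the wheel until the heavy spot is straight below the hub and stop there still gripping the handle, so that I can mark the wheel: finish while holding, do not let go. Leave the marker, tape measure and relay around the stand where they are.

Things in the scene. Friction and masses are not known exactly. Their poses are not given: they have to be found in the camera images.
- stand: Grey balancing stand fixed to the bench: base plate 130 x 160 x 14 mm, a column with a bearing, and the handwheel in front of it. Origin on the bench top under the column's front part; z up, x points away from the robot (wheel and handle are on the -x side, the robot's side), y level, across the wheel, to the left. The wheel's axis is parallel to this x, 160 mm above the bench.
- hub (a point): Point on the wheel's axis at its front face: stand x = -50 mm, y = 0, z = 160 mm; fixed, with the stand's axes. The wheel is a plain aluminium disc 172 mm across and 22 mm thick; its hub nut sticks out 10 mm in front. Nothing stands above or in front of wheel and handle. At a standstill the friction can hide up to 5 N either way: feel while turning, or compare over a whole turn.
- disc_centre (a point): Middle of the disc, fixed (stand x = -40 mm, z = 160 mm). The heavy spot, about 0.5 kg, lies in the disc 55 mm from the axis, at an angle from the handle that differs each time and cannot be seen. The handle's own weight is balanced out. The bearing drags with a steady 0.34 N m, a little more than the heavy spot's greatest pull (0.23 to 0.30 N m), so the wheel stays wherever it is left.
- wheel (a joint): Angle of the wheel in rad, no end stops. At 0 the handle is straight above the hub; grows clockwise as seen from the robot (about stand +x): at +1.57 the handle is to the right (stand -y), at 3.14 straight below. Steady cranking takes about 5 N at the handle on average, some 4 N more where the heavy spot is rising level with the hub and 4 N less where it is sinking level with the hub.
- handle: The crank handle: a straight round black bar 22 mm in diameter and 80 mm long, parallel to the wheel's axis and 65 mm from it, sticking out of the wheel's front towards the robot between stand x = -65 and -145 mm. It is a sleeve that revolves freely on its pin, so the gripper can keep its direction all the way round. Origin at its middle; its axes turn with the sleeve.
- handle_grip (a point): Where to grip the handle, on its centre line, at stand x = -113 mm; it can be taken straight from above with the fingers closing across the bar (along stand y). Centre line 225 mm above the bench at its highest and 95 mm at its lowest. Its axes turn with the sleeve: use only its position.
- marker: White marker pen with a red cap, 135 mm long, 14 mm thick, lying to the left of the stand; to be left alone. Origin at the middle of its underside.
- tape_measure: Yellow pocket tape measure 62 x 78 x 36 mm, to the left of the stand; to be left alone. Origin at the middle of its underside.
- relay: Small blue relay 34 x 24 x 32 mm, to the right of the stand; to be left alone. Origin at the middle of its underside.

How it is judged (in metres and radians):
On the way:
1. in the course of being turned by its gripped handle, the wheel has carried the heavy spot over the top (every full turn does) (contact force between the fingers and handle above 2 N and z of hidden_slug_c0 in the frame of stand above 0.2054 m).
At the end, for the whole second after the job is handed in: The fingers still grip the crank handle (more than 2 N), the wheel stands still, its heavy spot is within 20 degrees of straight below the hub, and the marker, tape measure and relay are within 30 mm of where they stood (contact force between the fingers and handle above 2 N and z of hidden_slug_c0 in the frame of stand below 0.1083 m and velocity of joint wheel between -0.1 and 0.1 rad/s and not (distance of marker from where it was at the start of the episode above 0.03 m) and not (distance of tape_measure from where it was at the start of the episode above 0.03 m) and not (distance of relay from where it was at the start of the episode above 0.03 m)); the arm keeps its last pose, push and grip.
It fails at once if the marker, tape measure or relay is moved by more than 30 mm (distance of any of marker, tape_measure, relay from where it was at the start of the episode above 0.03 m).
It also fails if it takes over 70 s, if anything falls off the work surface, if the arm or the gripper's body presses on something with over 40 N, if the wrist force passes 120 N, or if a joint passes its speed limit or range.

## Robot

A 6-joint arm with a two-finger parallel gripper is mounted at the origin on a cart in front of the work surface, level with it; the furniture and walls round the work are solid. World frame = base frame: x ahead of the robot, y to its left, z up, the work surface at z = 0. Lengths are in mm, angles in rad, forces in N, time in s.
With the tool pointing down it reaches from about 300 to 850 mm from the base axis. Payload 5.4 kg.
Tool frame: the origin (TCP) lies at the very end of the fingers, on their centre line; the grasp point (between the pads) lies robot.grip_point_offset behind it (robot.grip_point_offset is the distance from the TCP to the grasp point, in mm); z points along the fingers, y is the line along which they close (so a half turn about z gives the same grasp; the last joint's range is limited). The gripper opens to 85 mm and grips with 20 to 120 N. Pads are 22 mm wide; open, the fingers measure 114 mm over their backs; the gripper's body (76 mm by 85 mm) begins 54 mm behind the grasp point. The pads swing forward as they close: fully open they stand 13 mm farther back than shut.
Start: joints at [1.043, 0.158, 1.597, -0, 1.386, -0.21], TCP at [179.684, 546.187, 231.299] pointing down, gripper open.
Joint ranges: [-2.91, 2.91], [-0.94, 2.29], [0.18, 2.7], [-1.29, 4.43], [0.17, 2.64], [-3, 3]. Speed limits (rad/s): [2.57, 2.57, 3.14, 3.14, 3.14, 3.14].

## Interface

Orientations are given as a rotation vector (axis times angle).
In Python, from bench import telemetry, viewer, workorder, robot gives the robot as it stands. The module is installed in compiled form; this text tells all that it offers.
- The arm moves only by the tool carry_out, never from a script. Its arguments are lists of equal length, an entry for each row: "hand": the finger opening in m, from 0 to 0.0854; "offset": the shift along the tool's x, y, z in m, a list of three; "rotation": the turn, a rotation vector about the tool's x, y, z in rad, a list of three. In form: {"hand": [hand, ...], "offset": [[tx, ty, tz], ...], "rotation": [[wx, wy, wz], ...]}. A call has 1 to 12 rows; each row is the pose to reach, as a shift and turn from the pose commanded when the call began, along the tool's axes at that moment; what a row does not reach only later rows make up. A row lasts 1/12 s, in which the tool goes at most 41.7 mm and 7.16 degrees, less where a joint would pass 70% of its speed; a pose out of reach is approached as far as the arm can. A call with a gripper value outside its range is refused whole. The fingers move at their own pace and stop on an object; the grip force is fixed at half the most. Time passes only in rows, so rows that repeat a pose let the fingers close. It gives the time, the measured TCP pose, the force, the opening and the grip force at its end, in the units of the state.
- telemetry.read_state(): the state, without advancing time (a new reading comes with each control period).
- viewer.camera(name): name is "scene" or "top"; returns the picture (400x640x3 uint8, blue, green, red); there is no depth.
- viewer.calibration(name): a dict with "K" (3x3 intrinsics, pixels), "R" (3x3) and "t" (3): a world point X has camera coordinates R X + t. Camera axes: x right, y down, z forward; pixel columns grow to the right and rows downward; lengths in mm; the calibration is good to about 2 mm. A picture is of the moment at which its call begins. calibration takes no time and is no camera call.
- workorder.close_job(): hands the job in; it is judged then, once.
The state is a dict: "clock": time; "joint_pos": joint angles; "joint_velocities": joint speeds; "joint_torque": joint torques, N m; "tool_pos": TCP position; "tcp_rot": TCP orientation; "ft_force": force on the tool from outside, world axes, zero at the start; "moment": the same for the moment, N m; "grip_width": opening from 0.0 (shut) to 1.0 (fully open); "grip_force": force on a finger pad.
Only numpy, scipy, OpenCV 4.12 (cv2) and the standard library are available. Lean on these libraries where they do the work, as an engineer would, in place of code of your own. Each camera call takes 0.05 s, during which the arm holds its last target. There are 200 camera calls.

## Working session

There is one attempt and no reset: what is moved stays moved. The work goes in short steps, Python scripts to look and compute and a tool call to move; the robot and the scene stay as the last step left them, time stands still between calls to the robot, and variables do not carry over. Pictures are saved under pics/ and viewed, at most 10 in all, crops included, and the job is handed in when it is done.

Besides the shell and the picture viewer there is one more tool, called after "Call:" as name(argument=value, ...) on one line, values as JSON. carry_out: Moves the arm, as the interface text tells. Its arguments: {"type":"object","properties":{"hand":{"type":"array","items":{"type":"number"}},"offset":{"type":"array","items":{"type":"array","items":{"type":"number"}}},"rotation":{"type":"array","items":{"type":"array","items":{"type":"number"}}}},"required":["hand","offset","rotation"]}

```bash
mkdir -p pics
python3 - <<'E'
from bench import telemetry, viewer, workorder, robot
import cv2,numpy as np
s=telemetry.read_state()
for k,v in s.items(): print(k,np.round(v,3))
print(robot.grip_point_offset)
for n in("scene","top"):
    cv2.imwrite(f"pics/{n}0.png",viewer.camera(n)); c=viewer.calibration(n); print(n,c)
E
```

```text
clock 0.0
joint_pos [ 1.043  0.159  1.598 -0.     1.386 -0.21 ]
joint_velocities [ 0.     0.001 -0.001 -0.002  0.    -0.001]
joint_torque [ 1.0000e-03 -3.9602e+01 -3.3142e+01 -0.0000e+00  9.0000e-03  0.0000e+00]
tool_pos [179.387 545.652 230.303]
tcp_rot [-4.970e-01 -3.101e+00  3.000e-03]
ft_force [0.363 0.298 0.072]
moment [-0.004  0.017 -0.042]
grip_force 0.0
grip_width 1.0
18.700000000000003
scene {'K': array([[436.27039738,   0.        , 315.73227368],
       [  0.        , 436.27039738, 203.46387843],
       [  0.        ,   0.        ,   1.        ]]), 'R': array([[ 0.91495642, -0.40349395,  0.00688327],
       [-0.16293826, -0.38497326, -0.90843091],
       [ 0.36919625,  0.83005315, -0.41797836]]), 't': array([-428.46283734,  319.70677675,  509.81595935])}
top {'K': array([[428.58719766,   0.        , 316.46567136],
       [  0.        , 428.58719766, 195.68209662],
       [  0.        ,   0.        ,   1.        ]]), 'R': array([[-0.02586687, -0.99948589,  0.01894372],
       [-0.98710626,  0.02254291, -0.15847096],
       [ 0.15796244, -0.02279861, -0.98718189]]), 't': array([207.38293925, 575.7570769 , 977.103289  ])}
```

View pics/scene0.png

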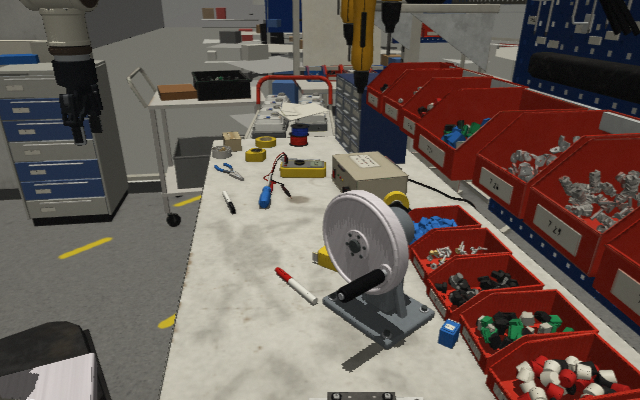

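View pics/top0.png

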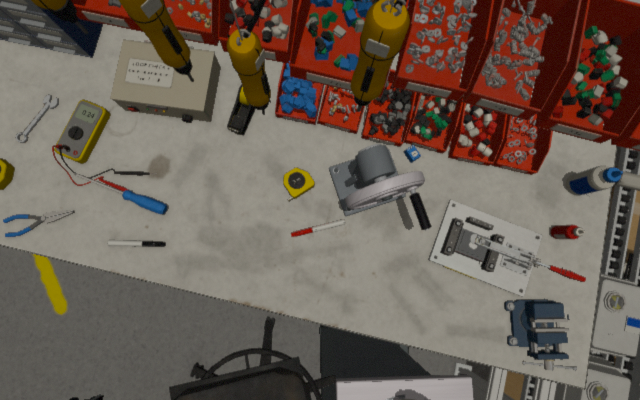

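The scene view shows the wheel around (362,243), with the black handle running from (340,294) to (385,275). In the top view the handle runs from (413,193) to (427,228), the marker is near (318,229), the tape near (298,183) and the relay near (412,154). I'll zoom in for corner pixels.

Run:
```python
import cv2,numpy as np
a=cv2.imread("pics/scene0.png")[180:360,300:450];b=cv2.imread("pics/top0.png")[135:245,320:440]
a=cv2.resize(a,None,fx=3,fy=3,interpolation=cv2.INTER_CUBIC);b=cv2.resize(b,None,fx=2.9,fy=2.9,interpolation=cv2.INTER_CUBIC)
c=np.zeros((540,800,3),np.uint8);c[:,:450]=a;c[:b.shape[0],452:452+348]=b[:,:348];cv2.imwrite("pics/crop.png",c)
for n in("scene","top"):
    im=cv2.imread(f"pics/{n}0.png"); m=(im.max(2)<45).astype(np.uint8)
    k,l,st,ce=cv2.connectedComponentsWithStats(m)
    for i in range(1,k):
        if 100<st[i,4]<1500 and 300<ce[i][0]<450 and 180<ce[i][1]<350:
            p=np.argwhere(l==i)[:,::-1].astype(np.float32); print(n,st[i],cv2.boxPoints(cv2.minAreaRect(p)).round(1).tolist())
```

```text
scene [408 179  67  28 137] [[406.8999938964844, 181.89999389648438], [408.29998779296875, 178.3000030517578], [475.20001220703125, 202.6999969482422], [473.8999938964844, 206.39999389648438]]
scene [330 269  55  37 781] [[329.29998779296875, 295.0], [376.0, 262.8999938964844], [386.8999938964844, 278.6000061035156], [340.20001220703125, 310.79998779296875]]
top [410 193  21  36 324] [[409.29998779296875, 195.3000030517578], [417.79998779296875, 192.1999969482422], [430.29998779296875, 226.10000610351562], [421.79998779296875, 229.3000030517578]]
```

View pics/crop.png

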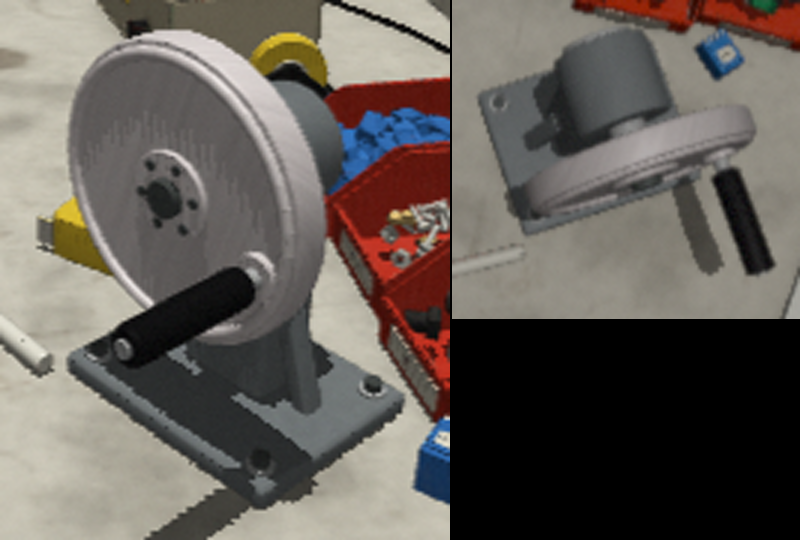

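The crop gives the handle axis and the plate corners in both views. The scene handle runs (341.7,296) to (382.3,274.3), and the top handle (426.2,227.4) to (414.1,195.3).

```bash
cat > h.py <<'E'
from bench import telemetry, viewer
import numpy as np
C={n:viewer.calibration(n) for n in("scene","top")}
def ray(n,p):
    c=C[n]; d=c["R"].T@np.linalg.solve(c["K"],[p[0],p[1],1]); return -c["R"].T@c["t"],d/np.linalg.norm(d)
def plane(n,p,z):
    o,d=ray(n,p); return o+d*(z-o[2])/d[2]
def tri(p,q):
    (o1,d1),(o2,d2)=ray("scene",p),ray("top",q)
    s=np.linalg.lstsq(np.c_[d1,-d2],o2-o1,rcond=None)[0]; a,b=o1+s[0]*d1,o2+s[1]*d2
    return (a+b)/2,np.linalg.norm(a-b)
def proj(n,X):
    c=C[n];v=c["K"]@(c["R"]@X+c["t"]);return v[:2]/v[2]
E
python3 - <<'E'
from h import *
f,e1=tri((341.7,296),(426.2,227.4));b,e2=tri((382.3,274.3),(414.1,195.3))
print(f.round(),e1,b.round(),e2,np.linalg.norm(f-b),np.arctan2(*(b-f)[1::-1]))
P=[plane("scene",(386.7,344.5),12),plane("scene",(434,311),12),plane("scene",(324,298.5),12),plane("top",(329.7,167.8),14),plane("top",(345.2,213.6),12)]
for p in P: print(p.round())
nr,fr,nl=P[:3]
print(np.linalg.norm(nr-fr),np.linalg.norm(nr-nl),np.arctan2(*(fr-nr)[1::-1]),np.arctan2(*(nl-nr)[1::-1])-np.pi/2)
# hub: nut tip at z=160
yaw=np.arctan2(*(b-f)[1::-1]); h=plane("scene",(354.3,246.7),160); print("nut",h.round())
E
```

```text
[491. -37. 139.] 1.3413687956250564 [564. -17. 142.] 6.341440760730805 76.16716705147464 0.2740516272232348
[580. -28.  12.]
[702.  10.  12.]
[538. 120.  12.]
[655. 158.  14.]
[540. 123.  12.]
127.78978984319895 153.5699903552578 0.3027438851228043 0.27664294516067356
nut [552.  43. 160.]
```

Call:
carry_out(hand=[0.0854, 0.0854, 0.0854, 0.0854, 0.0854, 0.0854, 0.0854, 0.0854, 0.0854, 0.0854, 0.0854, 0.0854], offset=[[-0.01, -0.01, 0], [-0.03, -0.026, 0], [-0.055, -0.048, 0], [-0.08, -0.07, 0], [-0.105, -0.092, 0], [-0.13, -0.114, 0], [-0.155, -0.136, 0], [-0.18, -0.158, 0], [-0.205, -0.18, 0], [-0.225, -0.197, 0], [-0.24, -0.21, 0], [-0.25, -0.22, 0]], rotation=[[0, 0, -0.03], [0, 0, -0.08], [0, 0, -0.14], [0, 0, -0.2], [0, 0, -0.26], [0, 0, -0.32], [0, 0, -0.38], [0, 0, -0.44], [0, 0, -0.5], [0, 0, -0.55], [0, 0, -0.58], [0, 0, -0.6]])

```text
clock: 1.1
tool_pos: [349.1, 257.3, 231.0]
tcp_rot: [0.441, -3.11, 0.001]
ft_force: [1.1, -0.3, -0.3]
grip_width: 1.002
grip_force: 0.0
```

```bash
cat >> h.py <<'E'
from scipy.spatial.transform import Rotation as Ro
def st():
    s=telemetry.read_state(); R=Ro.from_rotvec(s["tcp_rot"]).as_matrix()
    print("t",round(s["clock"],2),"tcp",np.round(s["tool_pos"],1),"F",np.round(s["ft_force"],1),"yaw_y",np.arctan2(R[1,1],R[0,1]).round(3),"zt",R[:,2].round(3),"w",round(s["grip_width"],2),"gf",round(s["grip_force"],1))
    return s,R
E
python3 -c "
from h import *
s,R=st();print((R.T@(np.array([520,-30,225])-s['tool_pos'])).round(1))"
```

```text
t 1.1 tcp [349.1 257.3 231. ] F [ 1.1 -0.3 -0.3] yaw_y 1.853 zt [-0.    -0.001 -1.   ] w 1.0 gf 0.0
[ -84.3 -323.5    6.1]
```

Call:
carry_out(hand=[0.0854, 0.0854, 0.0854, 0.0854, 0.0854, 0.0854, 0.0854, 0.0854, 0.0854, 0.0854, 0.0854, 0.0854], offset=[[-0.003, -0.012, 0], [-0.01, -0.035, 0], [-0.018, -0.067, 0], [-0.026, -0.1, 0], [-0.034, -0.132, 0], [-0.043, -0.165, 0], [-0.052, -0.197, 0], [-0.06, -0.23, 0], [-0.068, -0.262, 0], [-0.076, -0.294, 0.002], [-0.082, -0.314, 0.004], [-0.084, -0.3235, 0.006]], rotation=[[0, 0, 0], [0, 0, 0], [0, 0, 0], [0, 0, 0], [0, 0, 0], [0, 0, 0], [0, 0, 0], [0, 0, 0], [0, 0, 0], [0, 0, 0], [0, 0, 0], [0, 0, 0]])

```text
clock: 2.1
tool_pos: [520.0, -30.6, 224.7]
tcp_rot: [0.438, -3.11, 0.0]
ft_force: [0.2, -0.4, 0.1]
grip_width: 1.001
grip_force: 0.0
```

```bash
python3 -c "
from h import *
import cv2
s,R=st()
a=viewer.camera('scene')[100:380,260:460];b=viewer.camera('top')[100:260,320:480]
a=cv2.resize(a,None,fx=2,fy=2);b=cv2.resize(b,None,fx=2.4,fy=2.4)
c=np.zeros((560,784,3),np.uint8);c[:,:400]=a;c[:384,400:]=b;cv2.imwrite('pics/c2.png',c)"
```

```text
t 2.1 tcp [520.  -30.6 224.7] F [ 0.2 -0.4  0.1] yaw_y 1.85 zt [-0. -0. -1.] w 1.0 gf 0.0
```

View pics/c2.png

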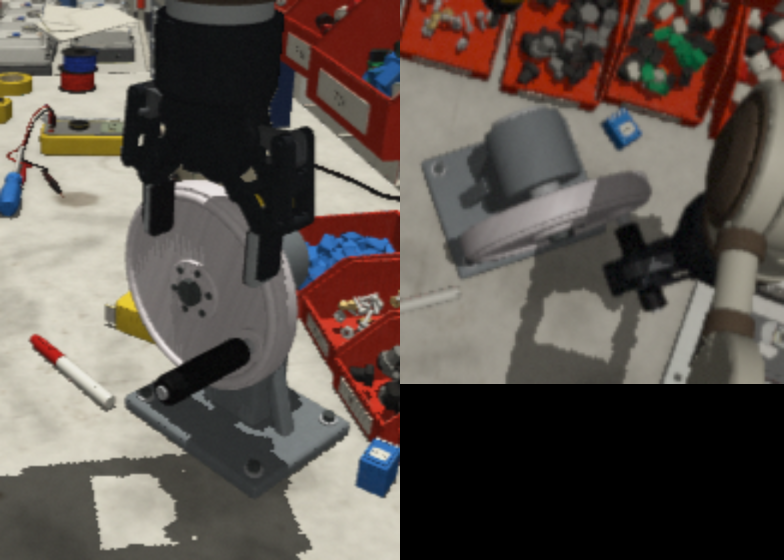

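The open gripper stands over the handle with its fingers on either side of it, and the closing line looks parallel to the wheel. I'll go down and close.

Call:
carry_out(hand=[0.0854, 0.0854, 0.0854, 0.0854, 0.0854, 0.0854, 0.0854, 0.0854, 0.0854, 0.0854, 0.0854, 0.0854], offset=[[0, 0, 0.005], [0, 0, 0.015], [0, 0, 0.028], [0, 0, 0.041], [0, 0, 0.054], [0, 0, 0.067], [0, 0, 0.08], [0, 0, 0.09], [0, 0, 0.097], [0, 0, 0.101], [0, 0, 0.103], [0, 0, 0.104]], rotation=[[0, 0, 0], [0, 0, 0], [0, 0, 0], [0, 0, 0], [0, 0, 0], [0, 0, 0], [0, 0, 0], [0, 0, 0], [0, 0, 0], [0, 0, 0], [0, 0, 0], [0, 0, 0]])

```text
clock: 3.2
tool_pos: [519.3, -28.1, 121.3]
tcp_rot: [-0.442, 3.11, -0.0]
ft_force: [0.0, -0.4, 0.7]
grip_width: 0.992
grip_force: 0.0
```

Call:
carry_out(hand=[0.06, 0.04, 0.025, 0.01, 0, 0, 0, 0, 0, 0], offset=[[0, 0, 0], [0, 0, 0], [0, 0, 0], [0, 0, 0], [0, 0, 0], [0, 0, 0], [0, 0, 0], [0, 0, 0], [0, 0, 0], [0, 0, 0]], rotation=[[0, 0, 0], [0, 0, 0], [0, 0, 0], [0, 0, 0], [0, 0, 0], [0, 0, 0], [0, 0, 0], [0, 0, 0], [0, 0, 0], [0, 0, 0]])

```text
clock: 4.03
tool_pos: [519.0, -27.1, 121.4]
tcp_rot: [0.442, -3.11, -0.003]
ft_force: [-1.8, 4.2, 2.4]
grip_width: 0.241
grip_force: 58.4
```

```bash
python3 -c "
from h import *
import cv2
s,R=st();print((R.T@s['ft_force']).round(1),s['moment'].round(2))
a=viewer.camera('scene')[100:380,260:460];b=viewer.camera('top')[100:260,320:480]
a=cv2.resize(a,None,fx=2,fy=2);b=cv2.resize(b,None,fx=2.4,fy=2.4)
c=np.zeros((560,784,3),np.uint8);c[:,:400]=a;c[:384,400:]=b;cv2.imwrite('pics/c3.png',c)"
```

```text
t 4.03 tcp [519.  -27.1 121.4] F [-1.8  4.2  2.4] yaw_y 1.853 zt [-0.001  0.002 -1.   ] w 0.24 gf 58.4
[ 0.5  4.6 -2.4] [0.77 0.18 0.07]
```

View pics/c3.png

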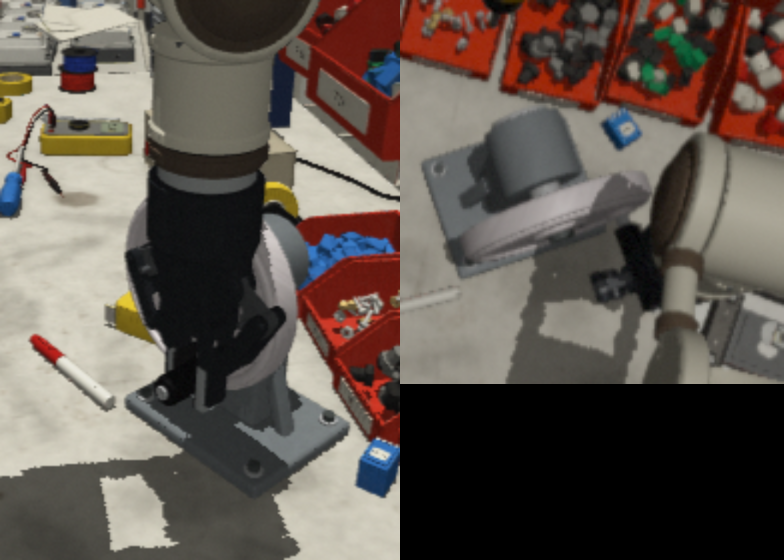

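Gripped: the width is 20.6 mm and the handle sits between the pads. Next I'll generate the circle rows, in 30° segments of 5 rows each.

```bash
cat > seg.py <<'E'
import numpy as np,sys
def P(d): t=np.radians(d); return np.array([-np.sin(t),-np.cos(t)])*65
a,n,step,rows=[float(x) for x in sys.argv[1:5]]
for i in range(int(n)):
    d=a+i*step
    print(d,"->",d+step,[[0]+(np.round((P(d+step*(k+1)/rows)-P(d))/1000,4)).tolist() for k in range(int(rows))])
E
python3 seg.py 108 12 30 5
```

```text
108.0 -> 138.0 [[0, 0.0024, 0.0064], [0, 0.0055, 0.0124], [0, 0.0092, 0.0181], [0, 0.0135, 0.0234], [0, 0.0183, 0.0282]]
138.0 -> 168.0 [[0, 0.0053, 0.0043], [0, 0.011, 0.008], [0, 0.0171, 0.0111], [0, 0.0234, 0.0135], [0, 0.03, 0.0153]]
168.0 -> 198.0 [[0, 0.0067, 0.0011], [0, 0.0135, 0.0014], [0, 0.0203, 0.0011], [0, 0.027, -0.0], [0, 0.0336, -0.0018]]
198.0 -> 228.0 [[0, 0.0064, -0.0024], [0, 0.0124, -0.0055], [0, 0.0181, -0.0092], [0, 0.0234, -0.0135], [0, 0.0282, -0.0183]]
228.0 -> 258.0 [[0, 0.0043, -0.0053], [0, 0.008, -0.011], [0, 0.0111, -0.0171], [0, 0.0135, -0.0234], [0, 0.0153, -0.03]]
258.0 -> 288.0 [[0, 0.0011, -0.0067], [0, 0.0014, -0.0135], [0, 0.0011, -0.0203], [0, 0.0, -0.027], [0, -0.0018, -0.0336]]
288.0 -> 318.0 [[0, -0.0024, -0.0064], [0, -0.0055, -0.0124], [0, -0.0092, -0.0181], [0, -0.0135, -0.0234], [0, -0.0183, -0.0282]]
318.0 -> 348.0 [[0, -0.0053, -0.0043], [0, -0.011, -0.008], [0, -0.0171, -0.0111], [0, -0.0234, -0.0135], [0, -0.03, -0.0153]]
348.0 -> 378.0 [[0, -0.0067, -0.0011], [0, -0.0135, -0.0014], [0, -0.0203, -0.0011], [0, -0.027, 0.0], [0, -0.0336, 0.0018]]
378.0 -> 408.0 [[0, -0.0064, 0.0024], [0, -0.0124, 0.0055], [0, -0.0181, 0.0092], [0, -0.0234, 0.0135], [0, -0.0282, 0.0183]]
408.0 -> 438.0 [[0, -0.0043, 0.0053], [0, -0.008, 0.011], [0, -0.0111, 0.0171], [0, -0.0135, 0.0234], [0, -0.0153, 0.03]]
438.0 -> 468.0 [[0, -0.0011, 0.0067], [0, -0.0014, 0.0135], [0, -0.0011, 0.0203], [0, -0.0, 0.027], [0, 0.0018, 0.0336]]
```

Call:
carry_out(hand=[0, 0, 0, 0, 0], offset=[[0, 0.0024, 0.0064], [0, 0.0055, 0.0124], [0, 0.0092, 0.0181], [0, 0.0135, 0.0234], [0, 0.0183, 0.0282]], rotation=[[0, 0, 0], [0, 0, 0], [0, 0, 0], [0, 0, 0], [0, 0, 0]])

```text
clock: 4.55
tool_pos: [514.0, -10.6, 93.7]
tcp_rot: [0.442, -3.11, 0.001]
ft_force: [-2.8, -0.1, 7.5]
grip_width: 0.24
grip_force: 59.1
```

```bash
python3 -c "
from h import *
s,R=st();print((R.T@s['ft_force']).round(1),s['moment'].round(2))"
```

```text
t 4.55 tcp [514.  -10.6  93.7] F [-2.8 -0.1  7.5] yaw_y 1.853 zt [-0. -0. -1.] w 0.24 gf 59.1
[ 2.8  0.7 -7.5] [0.12 0.65 0.05]
```

Call:
carry_out(hand=[0, 0, 0, 0, 0], offset=[[0, 0.0053, 0.0043], [0, 0.011, 0.008], [0, 0.0171, 0.0111], [0, 0.0234, 0.0135], [0, 0.03, 0.0153]], rotation=[[0, 0, 0], [0, 0, 0], [0, 0, 0], [0, 0, 0], [0, 0, 0]])

```text
clock: 4.97
tool_pos: [505.2, 18.3, 77.5]
tcp_rot: [0.442, -3.109, 0.001]
ft_force: [-3.4, -2.7, 4.1]
grip_width: 0.239
grip_force: 58.8
```

Call:
carry_out(hand=[0, 0, 0, 0, 0], offset=[[0, 0.0067, 0.0011], [0, 0.0135, 0.0014], [0, 0.0203, 0.0011], [0, 0.027, 0], [0, 0.0336, -0.0018]], rotation=[[0, 0, 0], [0, 0, 0], [0, 0, 0], [0, 0, 0], [0, 0, 0]])

```text
clock: 5.38
tool_pos: [495.2, 51.3, 79.0]
tcp_rot: [0.442, -3.108, -0.001]
ft_force: [-4.9, -3.0, 0.1]
grip_width: 0.239
grip_force: 58.7
```

```bash
python3 -c "
from h import *
s,R=st();print((R.T@s['ft_force']).round(1),s['moment'].round(2))"
```

```text
t 5.38 tcp [495.2  51.3  79. ] F [-4.9 -3.   0.1] yaw_y 1.853 zt [-0.002  0.    -1.   ] w 0.24 gf 58.7
[ 5.5 -1.5 -0. ] [-0.42  0.72  0.02]
```

Call:
carry_out(hand=[0, 0, 0, 0, 0], offset=[[0, 0.0064, -0.0024], [0, 0.0124, -0.0055], [0, 0.0181, -0.0092], [0, 0.0234, -0.0135], [0, 0.0282, -0.0183]], rotation=[[0, 0, 0], [0, 0, 0], [0, 0, 0], [0, 0, 0], [0, 0, 0]])

```text
clock: 5.8
tool_pos: [487.0, 78.5, 97.3]
tcp_rot: [0.442, -3.107, -0.002]
ft_force: [-5.7, -2.0, -0.9]
grip_width: 0.237
grip_force: 58.8
```

Call:
carry_out(hand=[0, 0, 0, 0, 0], offset=[[0, 0.0043, -0.0053], [0, 0.008, -0.011], [0, 0.0111, -0.0171], [0, 0.0135, -0.0234], [0, 0.0153, -0.03]], rotation=[[0, 0, 0], [0, 0, 0], [0, 0, 0], [0, 0, 0], [0, 0, 0]])

```text
clock: 6.22
tool_pos: [482.5, 93.2, 127.2]
tcp_rot: [0.442, -3.107, -0.002]
ft_force: [-5.2, -1.6, -3.9]
grip_width: 0.236
grip_force: 58.7
```

Call:
carry_out(hand=[0, 0, 0, 0, 0], offset=[[0, 0.0011, -0.0067], [0, 0.0014, -0.0135], [0, 0.0011, -0.0203], [0, 0, -0.027], [0, -0.0018, -0.0336]], rotation=[[0, 0, 0], [0, 0, 0], [0, 0, 0], [0, 0, 0], [0, 0, 0]])

```text
clock: 6.63
tool_pos: [482.9, 91.6, 160.6]
tcp_rot: [0.442, -3.107, -0.003]
ft_force: [-4.4, -0.9, -5.7]
grip_width: 0.237
grip_force: 58.8
```

Call:
carry_out(hand=[0, 0, 0, 0, 0], offset=[[0, -0.0024, -0.0064], [0, -0.0055, -0.0124], [0, -0.0092, -0.0181], [0, -0.0135, -0.0234], [0, -0.0183, -0.0282]], rotation=[[0, 0, 0], [0, 0, 0], [0, 0, 0], [0, 0, 0], [0, 0, 0]])

```text
clock: 7.05
tool_pos: [488.1, 74.6, 188.6]
tcp_rot: [0.442, -3.107, -0.006]
ft_force: [-4.6, 2.2, -7.7]
grip_width: 0.235
grip_force: 58.8
```

Forces stay small and the circle tracks well, so I'll continue round.

Call:
carry_out(hand=[0, 0, 0, 0, 0], offset=[[0, -0.0053, -0.0043], [0, -0.011, -0.008], [0, -0.0171, -0.0111], [0, -0.0234, -0.0135], [0, -0.03, -0.0153]], rotation=[[0, 0, 0], [0, 0, 0], [0, 0, 0], [0, 0, 0], [0, 0, 0]])

```text
clock: 7.47
tool_pos: [496.5, 46.8, 204.1]
tcp_rot: [0.443, -3.107, -0.009]
ft_force: [-5.2, 6.3, -3.8]
grip_width: 0.24
grip_force: 59.0
```

Call:
carry_out(hand=[0, 0, 0, 0, 0], offset=[[0, -0.0067, -0.0011], [0, -0.0135, -0.0014], [0, -0.0203, -0.0011], [0, -0.027, 0], [0, -0.0336, 0.0018]], rotation=[[0, 0, 0], [0, 0, 0], [0, 0, 0], [0, 0, 0], [0, 0, 0]])

```text
clock: 7.88
tool_pos: [506.4, 14.5, 203.2]
tcp_rot: [0.443, -3.108, -0.009]
ft_force: [-7.4, 7.5, 1.3]
grip_width: 0.238
grip_force: 59.4
```

Call:
carry_out(hand=[0, 0, 0, 0, 0], offset=[[0, -0.0064, 0.0024], [0, -0.0124, 0.0055], [0, -0.0181, 0.0092], [0, -0.0234, 0.0135], [0, -0.0282, 0.0183]], rotation=[[0, 0, 0], [0, 0, 0], [0, 0, 0], [0, 0, 0], [0, 0, 0]])

```text
clock: 8.3
tool_pos: [514.7, -13.0, 185.4]
tcp_rot: [0.443, -3.109, -0.007]
ft_force: [-8.3, 7.9, 4.5]
grip_width: 0.24
grip_force: 59.6
```

Call:
carry_out(hand=[0, 0, 0, 0, 0], offset=[[0, -0.0043, 0.0053], [0, -0.008, 0.011], [0, -0.0111, 0.0171], [0, -0.0135, 0.0234], [0, -0.0153, 0.03]], rotation=[[0, 0, 0], [0, 0, 0], [0, 0, 0], [0, 0, 0], [0, 0, 0]])

```text
clock: 8.72
tool_pos: [519.4, -28.3, 155.7]
tcp_rot: [0.442, -3.11, -0.004]
ft_force: [-8.6, 4.8, 6.7]
grip_width: 0.237
grip_force: 59.8
```

Call:
carry_out(hand=[0, 0, 0, 0, 0], offset=[[0, -0.0011, 0.0067], [0, -0.0014, 0.0135], [0, -0.0011, 0.0203], [0, 0, 0.027], [0, 0.0018, 0.0336]], rotation=[[0, 0, 0], [0, 0, 0], [0, 0, 0], [0, 0, 0], [0, 0, 0]])

```text
clock: 9.13
tool_pos: [519.1, -27.3, 122.2]
tcp_rot: [0.442, -3.11, -0.002]
ft_force: [-8.4, 0.8, 7.3]
grip_width: 0.24
grip_force: 59.9
```

Call:
carry_out(hand=[0, 0, 0, 0, 0], offset=[[0, 0.0024, 0.0064], [0, 0.0055, 0.0124], [0, 0.0092, 0.0181], [0, 0.0135, 0.0234], [0, 0.0183, 0.0282]], rotation=[[0, 0, 0], [0, 0, 0], [0, 0, 0], [0, 0, 0], [0, 0, 0]])

```text
clock: 9.55
tool_pos: [514.0, -10.6, 93.7]
tcp_rot: [0.442, -3.11, 0.001]
ft_force: [-7.7, -3.3, 5.1]
grip_width: 0.24
grip_force: 59.8
```

Call:
carry_out(hand=[0, 0, 0, 0, 0], offset=[[0, 0.0053, 0.0043], [0, 0.011, 0.008], [0, 0.0171, 0.0111], [0, 0.0234, 0.0135], [0, 0.03, 0.0153]], rotation=[[0, 0, 0], [0, 0, 0], [0, 0, 0], [0, 0, 0], [0, 0, 0]])

```text
clock: 9.97
tool_pos: [505.3, 18.2, 77.6]
tcp_rot: [0.442, -3.109, 0.001]
ft_force: [-4.3, -3.4, -0.6]
grip_width: 0.237
grip_force: 59.4
```

Call:
carry_out(hand=[0, 0, 0, 0, 0], offset=[[0, 0.0067, 0.0011], [0, 0.0135, 0.0014], [0, 0.0203, 0.0011], [0, 0.027, 0], [0, 0.0336, -0.0018]], rotation=[[0, 0, 0], [0, 0, 0], [0, 0, 0], [0, 0, 0], [0, 0, 0]])

```text
clock: 10.38
tool_pos: [495.2, 51.3, 79.0]
tcp_rot: [0.442, -3.108, -0.001]
ft_force: [-5.2, -2.1, -3.0]
grip_width: 0.236
grip_force: 59.2
```

```bash
cat > fit.py <<'E'
from h import *
D=np.array([l.split() for l in """514.0 -10.6 93.7 -2.8 -0.1 7.5
505.2 18.3 77.5 -3.4 -2.7 4.1
495.2 51.3 79.0 -4.9 -3.0 0.1
487.0 78.5 97.3 -5.7 -2.0 -0.9
482.5 93.2 127.2 -5.2 -1.6 -3.9
482.9 91.6 160.6 -4.4 -0.9 -5.7
488.1 74.6 188.6 -4.6 2.2 -7.7
496.5 46.8 204.1 -5.2 6.3 -3.8
506.4 14.5 203.2 -7.4 7.5 1.3
514.7 -13.0 185.4 -8.3 7.9 4.5
519.4 -28.3 155.7 -8.6 4.8 6.7
519.1 -27.3 122.2 -8.4 0.8 7.3
514.0 -10.6 93.7 -7.7 -3.3 5.1
505.3 18.2 77.6 -4.3 -3.4 -0.6
495.2 51.3 79.0 -5.2 -2.1 -3.0""".split("\n")],float)
u=np.array([np.cos(1.853),np.sin(1.853),0])
y=D[:,:3]@u; z=D[:,2]
A=np.c_[2*y,2*z,np.ones(len(y))]; c=np.linalg.lstsq(A,y**2+z**2,rcond=None)[0]
print("centre",c[:2],"r",np.sqrt(c[2]+c[0]**2+c[1]**2))
th=np.arctan2(-(y-c[0]),z-c[1])
Fy=D[:,3:]@u;Fz=D[:,5]
E=Fy*np.cos(th)+Fz*np.sin(th); Rd=-Fy*np.sin(th)+Fz*np.cos(th)
print(np.c_[np.degrees(th)%360,E,Rd].round(1))
for sl in(slice(0,15),slice(0,12),slice(3,15)):
    t=th[sl];p=np.linalg.lstsq(np.c_[np.ones(len(t)),np.sin(t),np.cos(t)],E[sl],rcond=None)[0]
    # E=a-b sin(th+al)
    al=np.arctan2(-p[2],-p[1]);print(p[0],np.hypot(p[1],p[2]),"alpha",np.degrees(al),"target th",(180-np.degrees(al))%360)
E
python3 fit.py
```

```text
centre [-108.48263374  140.88266409] r 65.03306692339724
[[136.5   4.7  -5.9]
 [167.    2.5  -3.6]
 [197.8   1.4  -0.6]
 [227.9   0.9   0.4]
 [257.9   3.8   0.7]
 [287.6   5.5  -1.4]
 [317.2   7.7  -3.3]
 [346.5   8.2  -1.9]
 [ 16.6   9.2  -1.4]
 [ 46.8  10.1  -4.1]
 [ 76.8   8.1  -5.3]
 [106.7   6.1  -5.1]
 [136.5   4.3  -3. ]
 [166.9   1.9   1.1]
 [197.8   1.5   2.7]]
5.646901474841953 4.1707355455867905 alpha -114.67859391301722 target th 294.6785939130172
5.677599227306646 4.109637932221204 alpha -115.03033470865638 target th 295.03033470865637
5.591336048524329 4.216675274516235 alpha -113.25292858929444 target th 293.25292858929447
```

The fit is clean: mean 5.6 N, amplitude 4.2 N, and the target handle angle is about 294.5°. The heavy spot has already passed over the top, at a handle angle of about 115°. Next I'll turn from 198° to 295°.

```bash
python3 seg.py 288 1 7 4
```

```text
288.0 -> 295.0 [[0, -0.0006, -0.0019], [0, -0.0013, -0.0037], [0, -0.0021, -0.0056], [0, -0.0029, -0.0074]]
```

Call:
carry_out(hand=[0, 0, 0, 0, 0], offset=[[0, 0.0064, -0.0024], [0, 0.0124, -0.0055], [0, 0.0181, -0.0092], [0, 0.0234, -0.0135], [0, 0.0282, -0.0183]], rotation=[[0, 0, 0], [0, 0, 0], [0, 0, 0], [0, 0, 0], [0, 0, 0]])

```text
clock: 10.8
tool_pos: [486.9, 78.6, 97.4]
tcp_rot: [0.442, -3.107, -0.002]
ft_force: [-6.5, -1.4, -2.3]
grip_width: 0.239
grip_force: 59.2
```

Call:
carry_out(hand=[0, 0, 0, 0, 0], offset=[[0, 0.0043, -0.0053], [0, 0.008, -0.011], [0, 0.0111, -0.0171], [0, 0.0135, -0.0234], [0, 0.0153, -0.03]], rotation=[[0, 0, 0], [0, 0, 0], [0, 0, 0], [0, 0, 0], [0, 0, 0]])

```text
clock: 11.22
tool_pos: [482.5, 93.2, 127.4]
tcp_rot: [0.442, -3.107, -0.002]
ft_force: [-6.2, -2.2, -3.0]
grip_width: 0.236
grip_force: 59.1
```

Call:
carry_out(hand=[0, 0, 0, 0, 0], offset=[[0, 0.0011, -0.0067], [0, 0.0014, -0.0135], [0, 0.0011, -0.0203], [0, 0, -0.027], [0, -0.0018, -0.0336]], rotation=[[0, 0, 0], [0, 0, 0], [0, 0, 0], [0, 0, 0], [0, 0, 0]])

```text
clock: 11.63
tool_pos: [483.0, 91.6, 160.9]
tcp_rot: [0.442, -3.107, -0.003]
ft_force: [-5.5, -0.9, -5.3]
grip_width: 0.237
grip_force: 59.0
```

Call:
carry_out(hand=[0, 0, 0, 0, 0, 0, 0, 0, 0, 0, 0, 0], offset=[[0, -0.0006, -0.0019], [0, -0.0013, -0.0037], [0, -0.0021, -0.0056], [0, -0.0029, -0.0074], [0, -0.0029, -0.0074], [0, -0.0029, -0.0074], [0, -0.0029, -0.0074], [0, -0.0029, -0.0074], [0, -0.0029, -0.0074], [0, -0.0029, -0.0074], [0, -0.0029, -0.0074], [0, -0.0029, -0.0074]], rotation=[[0, 0, 0], [0, 0, 0], [0, 0, 0], [0, 0, 0], [0, 0, 0], [0, 0, 0], [0, 0, 0], [0, 0, 0], [0, 0, 0], [0, 0, 0], [0, 0, 0], [0, 0, 0]])

```text
clock: 12.63
tool_pos: [483.8, 88.8, 168.3]
tcp_rot: [0.442, -3.107, -0.003]
ft_force: [-7.9, 0.1, -2.0]
grip_width: 0.239
grip_force: 59.2
```

```bash
python3 -c "
from h import *
import cv2
s,R=st()
u=np.array([np.cos(1.853),np.sin(1.853),0]);p=s['tool_pos'];print('theta',np.degrees(np.arctan2(-(p@u+108.48),p[2]-140.88))%360, np.abs(s['joint_velocities']).max())
a=viewer.camera('scene')[100:380,200:480];cv2.imwrite('pics/c4.png',cv2.resize(a,None,fx=2,fy=2))"
```

```text
t 12.63 tcp [483.8  88.8 168.3] F [-7.9  0.1 -2. ] yaw_y 1.853 zt [-0.004  0.001 -1.   ] w 0.24 gf 59.2
theta 294.9037414203261 0.0015909562424049437
```

View pics/c4.png

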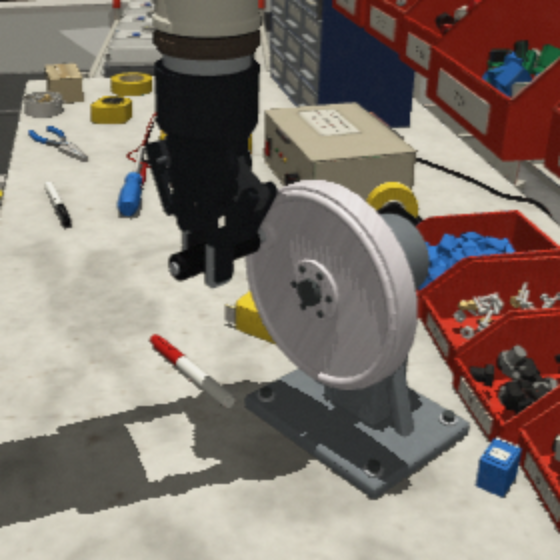

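The handle is gripped at upper left (crop pixel ~(200,260)), the wheel is still, and the marker, tape and relay have not moved. Handing in.

```bash
python3 -c "
from bench import workorder
print(workorder.close_job())"
```

```text
the job is handed in; nothing more can be done
None
```

I cranked the wheel more than one full turn, felt the heavy spot about 115° anticlockwise from the handle (seen from the robot), and handed in with the wheel still, the handle gripped at 295° and the spot straight below the hub to within a few degrees by my fit; the marker, tape and relay were not moved.

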